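Drive a dowel pin with the bench spring hammer

TASK

Drive the dowel pin flush into the aluminium block with one blow of the bench spring hammer: swing its sprung arm back by the handle until the arm catches, without forcing it hard against the rubber stop just behind the catch, and let go. With your hand clear of the arm's swing, press the trigger pad so that the arm strikes the pin, then back away. Leave the things lying around it where they are.

Things in the scene. Friction and masses are not known exactly. Their poses are not given: they have to be found in the camera images.
- unit: fixed base of the spring hammer: grey plate 250 x 280 x 12 mm. Origin: centre of its underside, z up. The aluminium block stands at its +y side (unit x -77 to -3, y 68 to 123 mm, top at 66 mm). Four bolt heads at the corners rise to 18 mm.
- pivot (a point): top of the hub on the arm's vertical pivot axis, 62 mm above the bench, at unit (90, 50) mm
- striker (a joint): angle (rad) of the sprung arm about the pivot: 0 = it points along the unit's -x, head on the block; grows towards the unit's -y (counter-clockwise from above), to 1.3 at most. Starts near 0.05, touching the pin. Its spring pulls it back to 0.047 with 1.6 N m/rad (about 13 N per rad at the handle). A catch holds it somewhere from 0.77 to 1.03 rad: where differs each time, find it by feel.
- hammer: outer part of the arm. Origin: axis of the upright black handle, at bench level, 125 mm from the pivot; +x points to the pivot. Handle: vertical cylinder, 18 mm diameter, 64 to 120 mm above the bench. Under it the steel head (28 mm diameter, 36 mm long across the arm, 36 to 64 mm high) on a bar 18 mm wide, 44 to 56 mm high, ending 167 mm from the pivot.
- nose (a point): foot of the small nose under the arm's tip, 31 mm above the bench, 155 mm from the pivot. Over the last 14 mm before the catch it rides up a ramp (up to some 8 N more at the handle), then drops behind a tooth. 3.5 mm further on it meets a rubber stop. Let go before it has caught, the arm flies back and hits the pin.
- stop (a joint): compression (m) of the rubber stop just behind the catch; 0 when free. Stiffness 3 N/mm. More than 5 mm (15 N at the nose, about 19 N at the handle on top of the spring's pull) overloads it.
- pin (a joint): how far (m) the steel dowel pin is driven into the block: 0 to 0.0015 at the start (about 5 to 6 mm proud), 0.006 is flush. 10 mm diameter, level, 50 mm above the bench, along the unit's y at unit x -35 mm. A tight fit: about 40 N to move it.
- trigger_pad (a point): centre of the top face of the trigger pad, a dark steel rectangle 30 x 34 mm, 62 mm above the bench, 205 mm from the pivot in the direction that the arm has at 0.9 rad. It is joined to a steel plate (22 to 28 mm high) that runs under the tip of the cocked arm; they go down together.
- trigger (a joint): how far (m) the trigger pad is pressed straight down: 0 up, 0.010 fully down; it springs back. It takes 3 to 8 N; the arm is released at 4 to 8 mm. It also dips some 7 mm as the arm's nose rides over the ramp.
- wrench: a loose spanner lying flat on the bench on the +y side of the unit; a bystander
- spray_can: a loose can 52 mm in diameter, 150 mm tall, standing off the unit's +y, far corner; origin at its foot; a bystander
- screwdriver: a loose screwdriver lying on the far (+x) side of the unit; a bystander
- nut_tin: a loose small steel bowl 70 mm wide, 40 mm high, on the -y side of the unit; a bystander

How it is judged (in metres and radians):
On the way, in this order (a step that is already met when the one before it is completed fails the run):
1. the arm stands caught and untouched, the pin not yet driven (value of joint striker above 0.7 rad and contact force between each of the arm, the fingers and hammer below 0.3 N and value of joint pin below 0.003 m), for 0.4 s.
2. the arm is tripped and drives the pin (value of joint striker below 0.15 rad and value of joint pin above 0.005 m), for 0.1 s.
At the end, for the whole second after the job is handed in: The pin is flush in the block (within 1 mm), the arm is back against the block (below 0.15 rad) and the trigger pad is up again (within 3 mm) (all of step 2 and value of joint trigger below 0.003 m); the robot touches nothing.
It fails at once if the rubber stop is squeezed by more than 5 mm (value of joint stop above 0.005 m).
It fails at once if the pin is pushed in while the arm is cocked, or the arm is cocked again after the blow (value of joint pin above 0.0035 m and value of joint striker above 0.35 rad).
It fails at once if a bystander is moved by more than 20 mm (distance of any of wrench, spray_can, screwdriver, nut_tin from where it was at the start of the episode above 0.02 m).
It also fails if it takes over 66 s, if anything falls off the work surface, if the arm or the gripper's body presses on something with over 40 N, if the wrist force passes 120 N, or if a joint passes its speed limit or range.

ROBOT

A 6-joint arm with a two-finger parallel gripper is mounted at the origin on the work surface. World frame = base frame: x ahead of the robot, y to its left, z up, the work surface at z = 0. Lengths are in mm, angles in degrees, forces in N, time in s.
With the tool pointing down it reaches from about 300 to 850 mm from the base axis. Payload 4.2 kg.
Tool frame: the origin (TCP) lies at the very end of the fingers, on their centre line; the grasp point (between the pads) lies 19 mm behind it (env.grip_point_offset is the distance from the TCP to the grasp point, in mm); z points along the fingers, y is the line along which they close (so a half turn about z gives the same grasp; the last joint's range is limited). The gripper opens to 91 mm and grips with 3 to 60 N. Pads are 32 mm wide; open, the fingers measure 118 mm over their backs; the gripper's body (76 mm by 178 mm) begins 60 mm behind the grasp point.
Start: joints at [74.828, 18.312, 89.639, -0, 72.044, -1.146], TCP at [139.36, 557.875, 185.876] pointing down, gripper open.
Joint ranges: [-177.97, 177.97], [-48.28, 115.42], [12.27, 149.76], [-77.06, 257.06], [2.81, 150.46], [-146.56, 146.56]. Speed limits (degrees/s): [147.25, 147.25, 180, 180, 180, 180].

INTERFACE

Orientations are given as [roll, pitch, yaw] about the fixed x, y, z axes, in that order (R = Rz(yaw) Ry(pitch) Rx(roll)).
In Python, from workcell import env gives the robot as it stands. The module is installed in compiled form; this text tells all that it offers.
- The arm moves only by the tool arm_command, never from a script. Its argument "rows" is a list of rows, each an object with "delta_pos": the shift along the tool's x, y, z in mm, a list of three; "roll": the turn about the tool's z in units of 5 degrees (1.0 is 5 degrees); "jaw": the opening in per cent of the stroke, from 0 (shut) to 100 (fully open). A call has 1 to 20 rows; each row is the pose to reach, as a shift and turn from the pose commanded when the call began, along the tool's axes at that moment; what a row does not reach only later rows make up. A row lasts 1/12 s, in which the tool goes at most 41.7 mm and 7.16 degrees, less where a joint would pass 70% of its speed; a pose out of reach is approached as far as the arm can. A call with a gripper value outside its range is refused whole. The fingers move at their own pace and stop on an object; "squeeze" is the grip in N (left out, the last holds). Time passes only in rows, so rows that repeat a pose let the fingers close. It gives the time, the measured TCP pose, the force, the opening and the grip force at its end, in the units of the state.
- env.state(): the state, without advancing time (a new reading comes with each control period).
- env.grab_frame(name): name is "side" or "top"; returns a dict with "img" (480x640x3 uint8, blue, green, red), "z_map" (480x640 float32, mm along the optical axis (not along the pixel's ray), 0 where there is no reading), "fov_y" (degrees; the focal length in pixels is half the picture's height over the tangent of half this angle, whatever the lens; pixels are square), "cx", "cy" (the principal point, pixels), "R" (3x3) and "t" (3): a world point X has camera coordinates R X + t. Camera axes: x right, y down, z forward; pixel columns grow to the right and rows downward; lengths in mm; the calibration is good to about 2 mm. A picture is of the moment at which its call begins.
- env.job_done(): hands the job in; it is judged then, once.
The state is a dict: "time_s": time; "qpos": joint angles; "qvel": joint speeds; "effort": joint torques, N m; "ee_pos": TCP position; "ee_rot": TCP orientation; "force": force on the tool from outside, world axes, zero at the start; "torque": the same for the moment, N m; "gripper_width": finger opening in mm; "gripper_force": force on a finger pad.
Only numpy, scipy, OpenCV 4.12 (cv2) and the standard library are available. Lean on these libraries where they do the work, as an engineer would, in place of code of your own. Each camera call takes 0.05 s, during which the arm holds its last target. There are 200 camera calls.

## Working session

There is one attempt and no reset: what is moved stays moved. The work goes in short steps, Python scripts to look and compute and a tool call to move; the robot and the scene stay as the last step left them, time stands still between calls to the robot, and variables do not carry over. Pictures are saved under pics/ and viewed, at most 10 in all, crops included, and the job is handed in when it is done.

Besides the shell and the picture viewer there is one more tool, called after "Emit:" as a command line: name --argument value ..., lists and objects as JSON in quotes. arm_command: Moves the arm, as the interface text tells. Its arguments: {"type":"object","properties":{"rows":{"type":"array"},"squeeze":{"type":"number"}},"required":["rows"]}

```bash
mkdir -p pics; python3 - <<'E'
from workcell import env
import cv2,numpy as np
for n in("top","side"):
    f=env.grab_frame(n);cv2.imwrite(f"pics/{n}0.png",f["img"]);np.savez(f"{n}0.npz",**f)
    print(n,f["fov_y"],f["cx"],f["cy"],np.round(f["R"],3).tolist(),np.round(f["t"],1))
print(env.state())
E
```

```text
top 48.69828997403025 318.84039505392457 235.86650866043178 [[0.024, -1.0, -0.019], [-0.993, -0.022, -0.119], [0.118, 0.021, -0.993]] [ 55.  613.3 888.7]
side 49.63949123485012 320.3569478138344 237.2215293219897 [[0.883, -0.469, -0.0], [-0.263, -0.495, -0.828], [0.388, 0.732, -0.561]] [-524.   245.6  835.8]
{'time_s': 0.1, 'qpos': array([ 7.48273130e+01,  1.83451495e+01,  8.96984421e+01, -4.81949787e-04,
        7.20423610e+01, -1.14539487e+00]), 'qvel': array([-0.05900858, -0.09025109, -0.22217092, -0.10321364, -0.03200843,
        0.04004626]), 'effort': array([ 5.24346433e-04, -4.13332772e+01, -2.32509255e+01,  7.30965030e-02,
        4.21612593e-02, -5.40652297e-05]), 'ee_pos': array([139.24211993, 557.39085244, 185.13932964]), 'ee_rot': array([-1.79914055e+02, -1.25999897e-03,  1.65972856e+02]), 'force': array([ 0.51721879, -0.05468786, -0.28547776]), 'torque': array([-0.0263471 , -0.05635346,  0.00855867]), 'gripper_force': 0.0, 'gripper_width': 91.10974789776503}
```

View pics/top0.png

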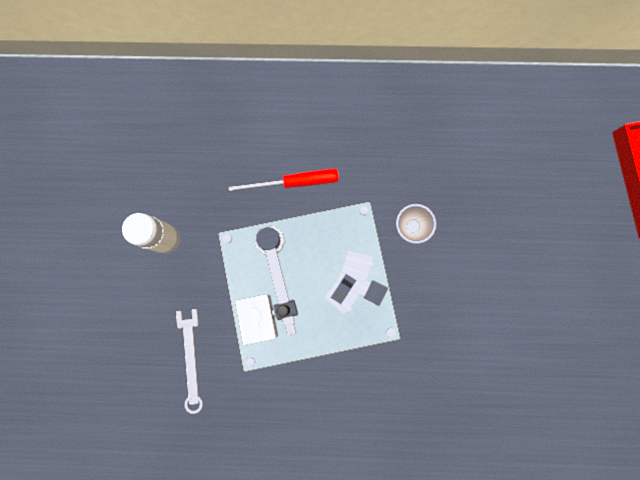

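View pics/side0.png

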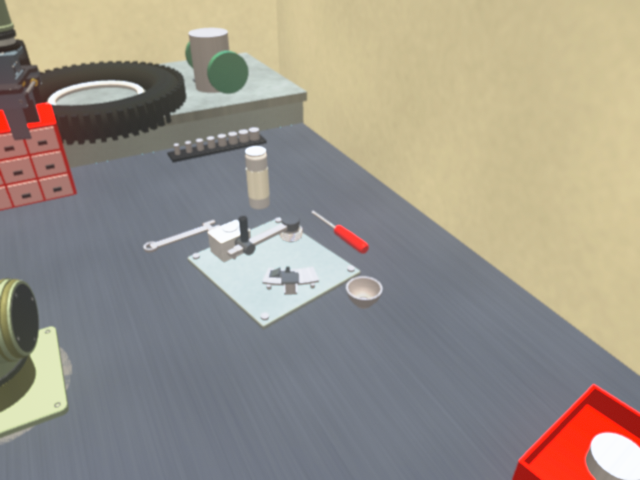

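The top view shows the plate corners at (219,234), (370,203), (399,338) and (244,370). The hub is at (267,239), the handle top near (283,310) and the trigger pad at (375,293). The tin is at (416,224), off the -y side. The side view shows the handle at (243,230) and the pad at about (290,275).

```bash
cat > h.py <<'E'
import numpy as np,cv2
def load(n): return dict(np.load(n))
def ray(f,u,v):
    F=240/np.tan(np.radians(f["fov_y"])/2)
    d=f["R"].T@np.array([(u-f["cx"])/F,(v-f["cy"])/F,1.]); return -f["R"].T@f["t"],d
def onz(f,u,v,z):
    o,d=ray(f,u,v); return o+d*(z-o[2])/d[2]
def depthpt(f,u,v):
    o,d=ray(f,u,v); return o+d*float(f["z_map"][int(round(v)),int(round(u))])
def two(a,ua,b,ub):
    o1,d1=ray(a,*ua);o2,d2=ray(b,*ub);s=np.linalg.lstsq(np.c_[d1,-d2],o2-o1,rcond=None)[0]
    p,q=o1+s[0]*d1,o2+s[1]*d2; return (p+q)/2,np.linalg.norm(p-q)
def blob(m,x0,y0,x1,y1):
    w=np.zeros(m.shape,np.uint8);w[y0:y1,x0:x1]=m[y0:y1,x0:x1]
    c=max(cv2.findContours(w,0,2)[0],key=cv2.contourArea);return c
E
python3 - <<'E'
from h import *
t=load("top0.npz");s=load("side0.npz")
g=t["img"].astype(int); dark=(g.max(2)<85).astype(np.uint8)
# plate
hsv=cv2.cvtColor(t["img"],cv2.COLOR_BGR2HSV)
m=((hsv[...,2]>150)).astype(np.uint8)
c=blob(m,205,195,396+10,380); 
r=cv2.minAreaRect(c);P=np.array([onz(t,*p,12) for p in cv2.boxPoints(r)]);print("plate",np.round(P,1).tolist(),np.round(P.mean(0),1))
e=P-np.roll(P,1,0);print(np.linalg.norm(e,axis=1),np.degrees(np.arctan2(e[:,1],e[:,0])))
for n,b,z in(("hub",(250,222,285,256),62),("handle",(272,298,300,322),120),("pad",(360,278,392,308),62)):
    c=blob(dark,*b);rr=cv2.minAreaRect(c);print(n,rr,np.round(onz(t,*rr[0],z),1),np.round(depthpt(t,*rr[0]),1))
for im,n,(x0,y0,x1,y1) in((t,"tc",(210,195,430,375)),(s,"sc",(140,180,400,330))):
    cv2.imwrite(f"pics/{n}.png",cv2.resize(im["img"][y0:y1,x0:x1],None,fx=3,fy=3,interpolation=2))
E
python3 -c "
import cv2,numpy as np
a=cv2.imread('pics/tc.png');b=cv2.imread('pics/sc.png')
a=cv2.resize(a,(a.shape[1]*300//a.shape[0],300));b=cv2.resize(b,(b.shape[1]*300//b.shape[0],300))
print(a.shape,b.shape)
cv2.imwrite('pics/both.png',np.hstack([a,b])[:,:800])"
```

```text
plate [[616.2, 257.0, 12.0], [681.3, -24.1, 12.0], [436.1, -77.2, 12.0], [373.5, 195.1, 12.0]] [526.8  87.7  12. ]
[250.44276943 288.50940678 250.83384501 279.43616608] [  14.29811578  -76.9581111  -167.77656614  102.95460755]
hub ((277.6724548339844, 243.56895446777344), (1.2998673915863037, 7.613508701324463), 21.801406860351562) [594.2 138.1  62. ] [596.  139.8  44.6]
handle ((284.0, 310.0), (10.0, 12.0), 0.0) [484.1 118.9 120. ] [484.1 118.7 121.9]Traceback (most recent call last):
  File "<stdin>", line 11, in <module>
  File "h.py", line 15, in blob
    c=max(cv2.findContours(w,0,2)[0],key=cv2.contourArea);return c
ValueError: max() iterable argument is empty
[ WARN:0@0.023] global loadsave.cpp:275 findDecoder imread_('pics/tc.png'): can't open/read file: check file path/integrity
[ WARN:0@0.023] global loadsave.cpp:275 findDecoder imread_('pics/sc.png'): can't open/read file: check file path/integrity
Traceback (most recent call last):
AttributeError: 'NoneType' object has no attribute 'shape'
```

```bash
python3 - <<'E'
from h import *
t=load("top0.npz");s=load("side0.npz")
g=t["img"].astype(int); dark=(g.max(2)<115).astype(np.uint8)
C={}
for n,b,z in(("hub",(253,225,284,254),62),("handle",(276,300,292,322),120),("pad",(364,280,388,307),62)):
    c=blob(dark,*b);rr=cv2.minAreaRect(c);C[n]=rr[0];print(n,rr,np.round(onz(t,*rr[0],z),1),np.round(depthpt(t,*rr[0]),1))
gs=cv2.cvtColor(s["img"],cv2.COLOR_BGR2GRAY)
cv2.imwrite("pics/sc.png",cv2.resize(s["img"][190:330,180:380],None,fx=4,fy=4,interpolation=2))
# bolt heads
for p in ((227,239),(363,211),(390,332),(250,363)): print(np.round(onz(t,*p,18),1))
# tall-ness by side depth
for p in((243,218),(291,222),(290,272)): print(p,np.round(depthpt(s,*p),1))
E
```

```text
hub ((277.784423828125, 241.88534545898438), (2.969261884689331, 11.398133277893066), 16.699241638183594) [597.1 138.   62. ] [598.1 138.9  52.2]
handle ((284.2810974121094, 309.9135437011719), (14.263165473937988, 18.08628273010254), 72.89727020263672) [484.2 118.5 120. ] [484.3 118.3 121.9]
pad ((376.5, 303.5), (3.130495071411133, 0.4472135305404663), 26.56505012512207) [497.4 -30.5  62. ] [497.3 -30.7  59.5]
[604.9 233.4  18. ]
[660.7  -8.5  18. ]
[448.5 -58.4  18. ]
[389.3 183.6  18. ]
(243, 218) [481.4 122.  117.6]
(291, 222) [597.6 146.   59.9]
(290, 272) [535.2  20.8  29.9]
```

View pics/sc.png

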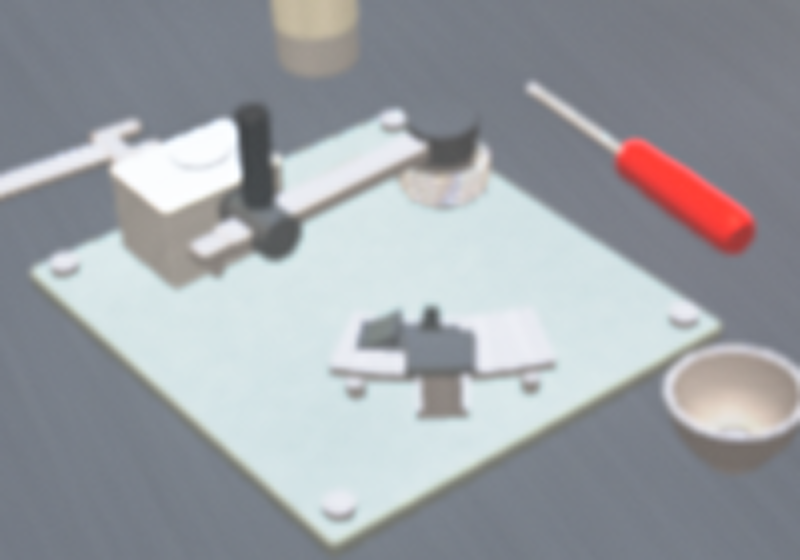

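The side crop shows the handle top at about (244,217) in the full frame, the hub top at (291,220) and the pad at about (290,277). The ramp is beside the pad. I'll check the handle, pad and hub with two-view rays.

```bash
python3 - <<'E'
from h import *
t=load("top0.npz");s=load("side0.npz")
for n,a,b in(("hub",(267.5,238.5),(180+443/4,190+112/4)),("handle",(283,310),(180+254/4,190+107/4)),("pad",(375,293),(180+440/4,190+346/4))):
    p,e=two(t,a,s,b);print(n,np.round(p,1),round(e,1))
print(onz(t,267.5,238.5,62),onz(t,375,293,62),onz(t,283,310,120))
B=np.array([[604.9,233.4],[660.7,-8.5],[448.5,-58.4],[389.3,183.6]]);c=B.mean(0)
y=np.radians(13);R=np.array([[np.cos(y),-np.sin(y)],[np.sin(y),np.cos(y)]])
pv=c+R@[90,50];print("pivot",pv)
for th,r in((.05,125),(.9,205)): print(pv+r*np.array([np.cos(y+np.pi+th),np.sin(y+np.pi+th)]))
E
```

```text
hub [602.  155.6  63.8] 0.7
handle [483.3 120.7 120.7] 1.8
pad [514.2 -27.7  60.3] 1.2
[602.50536455 155.67393396  62.        ] [514.72759119 -27.78499763  62.        ] [484.06669099 120.47668305 120.        ]
pivot [602.29575311 156.48909813]
[482.05706698 122.31808182]
[514.25482729 -28.6427343 ]
```

Emit:
arm_command --rows '[{"delta_pos": [-439, -341, 0], "roll": -6, "jaw": 40}, {"delta_pos": [-439, -341, 0], "roll": -6, "jaw": 40}, {"delta_pos": [-439, -341, 0], "roll": -6, "jaw": 40}, {"delta_pos": [-439, -341, 0], "roll": -6, "jaw": 40}, {"delta_pos": [-439, -341, 0], "roll": -6, "jaw": 40}, {"delta_pos": [-439, -341, 0], "roll": -6, "jaw": 40}, {"delta_pos": [-439, -341, 0], "roll": -6, "jaw": 40}, {"delta_pos": [-439, -341, 0], "roll": -6, "jaw": 40}, {"delta_pos": [-439, -341, 0], "roll": -6, "jaw": 40}, {"delta_pos": [-439, -341, 0], "roll": -6, "jaw": 40}, {"delta_pos": [-439, -341, 0], "roll": -6, "jaw": 40}, {"delta_pos": [-439, -341, 0], "roll": -6, "jaw": 40}, {"delta_pos": [-439, -341, 0], "roll": -6, "jaw": 40}, {"delta_pos": [-439, -341, 0], "roll": -6, "jaw": 40}, {"delta_pos": [-439, -341, 0], "roll": -6, "jaw": 40}, {"delta_pos": [-439, -341, 0], "roll": -6, "jaw": 40}, {"delta_pos": [-439, -341, 0], "roll": -6, "jaw": 40}, {"delta_pos": [-439, -341, 0], "roll": -6, "jaw": 40}, {"delta_pos": [-439, -341, 0], "roll": -6, "jaw": 40}]'

```text
time_s: 1.68
ee_pos: [481.9, 121.6, 185.9]
ee_rot: [180.0, -0.0, -163.9]
force: [0.7, -0.8, 0.8]
gripper_width: 36.5
gripper_force: 0.0
```

Emit:
arm_command --rows '[{"delta_pos": [0, 0, 35], "roll": 0, "jaw": 40}, {"delta_pos": [0, 0, 70], "roll": 0, "jaw": 40}, {"delta_pos": [0, 0, 95], "roll": 0, "jaw": 40}, {"delta_pos": [0, 0, 105], "roll": 0, "jaw": 40}, {"delta_pos": [0, 0, 105], "roll": 0, "jaw": 40}, {"delta_pos": [0, 0, 105], "roll": 0, "jaw": 40}]'

```text
time_s: 2.18
ee_pos: [483.1, 121.3, 81.5]
ee_rot: [180.0, 0.1, -164.0]
force: [0.4, 0.5, 0.9]
gripper_width: 36.7
gripper_force: 0.0
```

```bash
python3 - <<'E'
from workcell import env
import cv2,numpy as np
f=env.grab_frame("side");cv2.imwrite("pics/s1.png",cv2.resize(f["img"][130:330,160:400],None,fx=3,fy=3,interpolation=2))
# path: TCP offset in tool axes; finger pad contact: TCP centre lags? handle touched on -swing side: centre = handle + (18.2-9) along swing
piv=np.array([602.3,156.]);yaw=np.radians(196.07);tx=np.array([np.cos(yaw),np.sin(yaw)]);ty=np.array([np.sin(yaw),-np.cos(yaw)])
p0=np.array([481.9,121.6])
for th in np.arange(.05,1.06,.05):
    a=np.radians(193)+th;r=np.array([np.cos(a),np.sin(a)]);tg=np.array([-r[1],r[0]])
    p=piv+125*r+9.2*tg-p0; print(round(th,2),np.round([p@tx,p@ty],1),"roll",round(-np.degrees(a-yaw)/5,2))
E
```

```text
0.05 [-0.2 -9. ] roll 0.04
0.1 [ -0.8 -15.3] roll -0.53
0.15 [ -1.7 -21.5] roll -1.1
0.2 [ -2.9 -27.6] roll -1.68
0.25 [ -4.4 -33.7] roll -2.25
0.3 [ -6.2 -39.7] roll -2.82
0.35 [ -8.4 -45.6] roll -3.4
0.4 [-10.8 -51.4] roll -3.97
0.45 [-13.5 -57. ] roll -4.54
0.5 [-16.4 -62.5] roll -5.12
0.55 [-19.7 -67.9] roll -5.69
0.6 [-23.2 -73.1] roll -6.26
0.65 [-27.  -78.1] roll -6.83
0.7 [-31.  -82.9] roll -7.41
0.75 [-35.2 -87.5] roll -7.98
0.8 [-39.7 -91.9] roll -8.55
0.85 [-44.4 -96.1] roll -9.13
0.9 [ -49.3 -100. ] roll -9.7
0.95 [ -54.4 -103.7] roll -10.27
1.0 [ -59.6 -107.1] roll -10.85
1.05 [ -65.  -110.2] roll -11.42
```

View pics/s1.png

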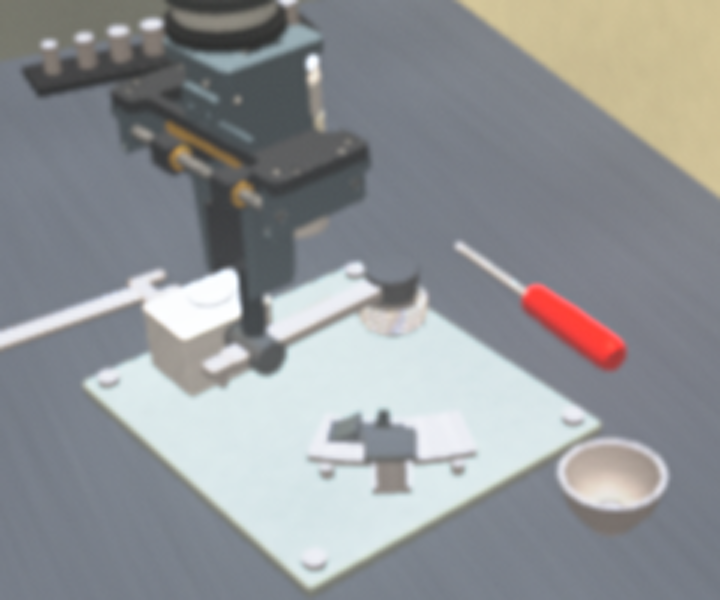

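The handle stands between the fingers (crop (253,310)). Now I'll swing it to about 0.65 rad.

Emit:
arm_command --rows '[{"delta_pos": [0, -9, 0], "roll": 0, "jaw": 40}, {"delta_pos": [-1, -15, 0], "roll": -0.5, "jaw": 40}, {"delta_pos": [-2, -21.5, 0], "roll": -1.1, "jaw": 40}, {"delta_pos": [-3, -27.5, 0], "roll": -1.7, "jaw": 40}, {"delta_pos": [-4.5, -33.5, 0], "roll": -2.2, "jaw": 40}, {"delta_pos": [-6, -39.5, 0], "roll": -2.8, "jaw": 40}, {"delta_pos": [-8.5, -45.5, 0], "roll": -3.4, "jaw": 40}, {"delta_pos": [-11, -51.5, 0], "roll": -4, "jaw": 40}, {"delta_pos": [-13.5, -57, 0], "roll": -4.5, "jaw": 40}, {"delta_pos": [-16.5, -62.5, 0], "roll": -5.1, "jaw": 40}, {"delta_pos": [-19.5, -68, 0], "roll": -5.7, "jaw": 40}, {"delta_pos": [-23, -73, 0], "roll": -6.3, "jaw": 40}, {"delta_pos": [-27, -78, 0], "roll": -6.8, "jaw": 40}, {"delta_pos": [-27, -78, 0], "roll": -6.8, "jaw": 40}, {"delta_pos": [-27, -78, 0], "roll": -6.8, "jaw": 40}]'

```text
time_s: 3.48
ee_pos: [530.4, 55.1, 82.4]
ee_rot: [179.8, 0.3, -130.2]
force: [-1.9, 8.4, 1.3]
gripper_width: 36.5
gripper_force: 3.7
```

```bash
cat > st.py <<'E'
from workcell import env
import numpy as np
s=env.state();p=s["ee_pos"][:2];yaw=np.radians(s["ee_rot"][2])
piv=np.array([602.3,156.]);tx=np.array([np.cos(yaw),np.sin(yaw)]);ty=np.array([np.sin(yaw),-np.cos(yaw)])
h=p+ty*(s["gripper_width"]/2-9)-piv  # handle touching the +y finger
print("theta",np.arctan2(h[1],h[0])%(2*np.pi)-np.radians(193),"r",np.hypot(*h),"F tool",s["force"][:2]@tx,s["force"][:2]@ty,s["force"][2])
E
python3 st.py
```

```text
theta 0.6500901521939717 r 123.46965740945507 F tool -5.227041664439183 6.879299661035299 1.3486882787297203
```

Emit:
arm_command --rows '[{"delta_pos": [-0.3, -3, 0], "roll": -0.3, "jaw": 40}, {"delta_pos": [-0.6, -6, 0], "roll": -0.55, "jaw": 40}, {"delta_pos": [-1, -8.7, 0], "roll": -0.8, "jaw": 40}, {"delta_pos": [-1, -8.7, 0], "roll": -0.8, "jaw": 40}, {"delta_pos": [-1, -8.7, 0], "roll": -0.8, "jaw": 40}]'

```text
time_s: 3.9
ee_pos: [535.9, 51.8, 82.4]
ee_rot: [179.6, 0.3, -126.2]
force: [-5.5, 11.8, 3.9]
gripper_width: 36.6
gripper_force: 5.7
```

```bash
python3 st.py
```

```text
theta 0.7011336930162395 r 123.30186731345647 F tool -6.27772783556004 11.458443847795047 3.8798943598940223
```

Emit:
arm_command --rows '[{"delta_pos": [-0.1, -1, 0], "roll": -0.1, "jaw": 40}, {"delta_pos": [-0.2, -2.5, 0], "roll": -0.23, "jaw": 40}, {"delta_pos": [-0.2, -2.5, 0], "roll": -0.23, "jaw": 40}]'

```text
time_s: 4.15
ee_pos: [537.1, 51.2, 82.3]
ee_rot: [179.5, 0.3, -125.1]
force: [-7.8, 13.8, 3.9]
gripper_width: 36.2
gripper_force: 6.9
```

```bash
python3 st.py
```

```text
theta 0.7134218828068883 r 123.24136559218356 F tool -6.836782830053336 14.278512086409858 3.936245399411428
```

Emit:
arm_command --rows '[{"delta_pos": [-0.1, -1, 0], "roll": -0.1, "jaw": 40}, {"delta_pos": [-0.2, -2.5, 0], "roll": -0.23, "jaw": 40}, {"delta_pos": [-0.2, -2.5, 0], "roll": -0.23, "jaw": 40}]'

```text
time_s: 4.4
ee_pos: [538.3, 50.6, 82.2]
ee_rot: [179.4, 0.3, -123.9]
force: [-8.8, 15.6, 6.0]
gripper_width: 36.7
gripper_force: 8.1
```

```bash
python3 st.py
```

```text
theta 0.7218167858708577 r 123.20001813090431 F tool -8.00938008759702 15.99224567415638 5.950528958087481
```

Emit:
arm_command --rows '[{"delta_pos": [-0.1, -1, 0], "roll": -0.1, "jaw": 40}, {"delta_pos": [-0.2, -2.5, 0], "roll": -0.23, "jaw": 40}, {"delta_pos": [-0.2, -2.5, 0], "roll": -0.23, "jaw": 40}]'

```text
time_s: 4.65
ee_pos: [539.4, 50.2, 82.2]
ee_rot: [179.2, 0.3, -122.8]
force: [-9.2, 16.6, 6.6]
gripper_width: 36.6
gripper_force: 8.7
```

```bash
python3 st.py
```

```text
theta 0.7315240836003092 r 123.11679473221179 F tool -8.976085759428013 16.79209882130897 6.552675734814649
```

Emit:
arm_command --rows '[{"delta_pos": [-0.1, -1, 0], "roll": -0.1, "jaw": 40}, {"delta_pos": [-0.2, -2.5, 0], "roll": -0.2, "jaw": 40}, {"delta_pos": [-0.2, -2.5, 0], "roll": -0.2, "jaw": 40}]'

```text
time_s: 4.9
ee_pos: [545.0, 46.1, 82.4]
ee_rot: [179.8, 0.3, -121.7]
force: [-4.2, 9.8, 2.5]
gripper_width: 36.5
gripper_force: 4.5
```

```bash
python3 st.py
```

```text
theta 0.7887780989628315 r 123.55597964473223 F tool -6.082262257649093 8.736406318711447 2.5177961881308333
```

Force fell from 17 N to 9 N with a jump forward, so the catch should be in. I'll ease back slowly to confirm.

Emit:
arm_command --rows '[{"delta_pos": [0, 1, 0], "roll": 0, "jaw": 40}, {"delta_pos": [0, 2, 0], "roll": 0, "jaw": 40}, {"delta_pos": [0, 3, 0], "roll": 0, "jaw": 40}, {"delta_pos": [0, 4, 0], "roll": 0, "jaw": 40}, {"delta_pos": [0, 4, 0], "roll": 0, "jaw": 40}]'

```text
time_s: 5.32
ee_pos: [543.4, 44.8, 81.8]
ee_rot: [-179.9, 0.0, -121.6]
force: [-0.2, 0.8, 0.8]
gripper_width: 36.5
gripper_force: 0.2
```

```bash
python3 st.py
```

```text
theta 0.7832018229398443 r 125.6212357179028 F tool -0.552513501657258 0.5671192957194148 0.7884932783392625
```

Emit:
arm_command --rows '[{"delta_pos": [0, 2.5, 0], "roll": 0, "jaw": 40}, {"delta_pos": [0, 5, 0], "roll": 0, "jaw": 45}, {"delta_pos": [0, 8, 0], "roll": 0, "jaw": 60}, {"delta_pos": [0, 8, 0], "roll": 0, "jaw": 60}, {"delta_pos": [0, 8, -25], "roll": 0, "jaw": 60}, {"delta_pos": [0, 8, -60], "roll": 0, "jaw": 60}, {"delta_pos": [0, 8, -85], "roll": 0, "jaw": 60}, {"delta_pos": [0, 8, -85], "roll": 0, "jaw": 60}, {"delta_pos": [0, 8, -85], "roll": 0, "jaw": 60}, {"delta_pos": [0, 8, -85], "roll": 0, "jaw": 60}, {"delta_pos": [0, 8, -85], "roll": 0, "jaw": 60}, {"delta_pos": [0, 8, -85], "roll": 0, "jaw": 60}]'

```text
time_s: 6.32
ee_pos: [534.9, 49.5, 164.4]
ee_rot: [179.9, -0.1, -121.6]
force: [0.1, 0.3, -0.7]
gripper_width: 54.7
gripper_force: 0.0
```

```bash
python3 - <<'E'
from workcell import env
import cv2,numpy as np
f=env.grab_frame("side");cv2.imwrite("pics/s2.png",cv2.resize(f["img"][130:330,160:400],None,fx=3,fy=3,interpolation=2))
s=env.state();print(s["ee_pos"],s["ee_rot"],s["force"])
piv=np.array([602.3,156.]);a=np.radians(193)+.9
yaw=np.radians(s["ee_rot"][2]);tx=np.array([np.cos(yaw),np.sin(yaw)]);ty=np.array([np.sin(yaw),-np.cos(yaw)])
d=piv+211*np.array([np.cos(a),np.sin(a)])-s["ee_pos"][:2];print("delta tool",d@tx,d@ty,"roll",-np.degrees((a-yaw+np.pi)%(2*np.pi)-np.pi)/5)
E
```

```text
[535.08479079  49.50446602 164.57430955] [ 1.79879405e+02 -8.30970616e-02 -1.21573788e+02] [-0.587402   -0.16587827  0.42173164]
delta tool 83.86534403049892 -24.072600990437167 roll -1.22799790912469
```

View pics/s2.png

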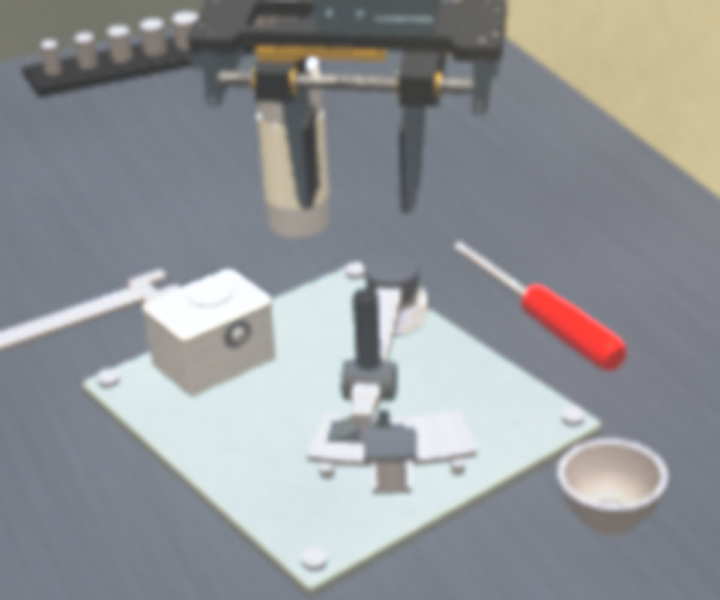

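The arm stands caught with its tip at (365,400), the pin is still visible in the block at (237,332), and the hand is clear. Next I'll move over the trigger pad with the fingers shut.

Emit:
arm_command --rows '[{"delta_pos": [30, -9, 0], "roll": -0.4, "jaw": 0}, {"delta_pos": [60, -17, 0], "roll": -0.8, "jaw": 0}, {"delta_pos": [84, -24, 0], "roll": -1.2, "jaw": 0}, {"delta_pos": [84, -24, 0], "roll": -1.2, "jaw": 0}, {"delta_pos": [84, -24, 0], "roll": -1.2, "jaw": 0}, {"delta_pos": [84, -24, 0], "roll": -1.2, "jaw": 0}, {"delta_pos": [84, -24, 30], "roll": -1.2, "jaw": 0}, {"delta_pos": [84, -24, 60], "roll": -1.2, "jaw": 0}, {"delta_pos": [84, -24, 80], "roll": -1.2, "jaw": 0}, {"delta_pos": [84, -24, 92], "roll": -1.2, "jaw": 0}, {"delta_pos": [84, -24, 92], "roll": -1.2, "jaw": 0}, {"delta_pos": [84, -24, 92], "roll": -1.2, "jaw": 0}]'

```text
time_s: 7.37
ee_pos: [509.8, -0.3, 68.0]
ee_rot: [-177.7, -3.5, -118.7]
force: [0.1, 0.4, 0.4]
gripper_width: 0.4
gripper_force: 0.0
```

```bash
python3 - <<'E'
from workcell import env
import cv2,numpy as np
f=env.grab_frame("side");cv2.imwrite("pics/s3.png",cv2.resize(f["img"][130:330,160:400],None,fx=3,fy=3,interpolation=2))
E
```

```text
(no output)
```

View pics/s3.png

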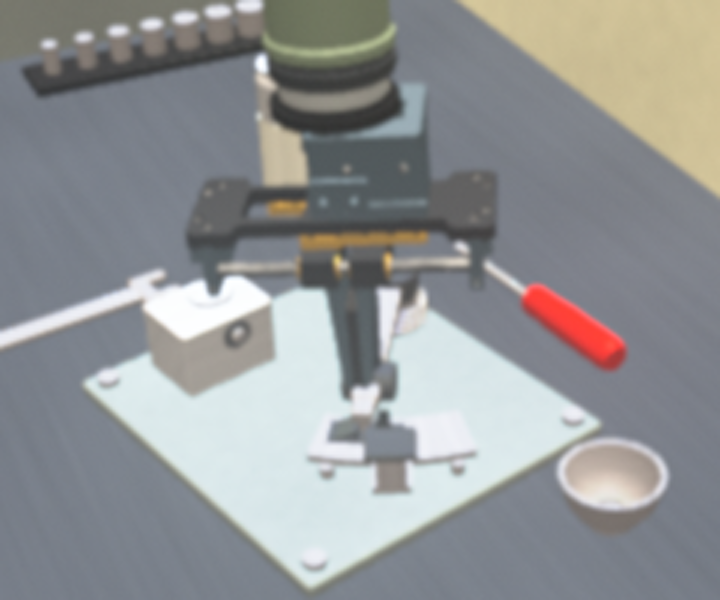

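The fingers stopped about 35 mm short of the pad, beside the arm's tip, and they're tilted with no contact force. I'll check the joints.

```bash
python3 - <<'E'
from workcell import env
s=env.state();print({k:s[k].round(2).tolist() for k in("qpos","qvel","ee_pos","ee_rot","force")})
E
```

```text
{'qpos': [1.69, 18.6, 108.1, -5.26, 53.03, -146.51], 'qvel': [0.19, -1.23, -1.11, 0.09, 0.02, -0.06], 'ee_pos': [510.71, -0.08, 69.03], 'ee_rot': [-177.54, -3.43, -118.73], 'force': [0.17, 0.54, 0.11]}
```

Joint 6 is at its limit. I'll rise first, then turn back 25°, and re-approach from the pose that gives.

Emit:
arm_command --rows '[{"delta_pos": [0, 0, -20], "roll": 0, "jaw": 0}, {"delta_pos": [0, 0, -50], "roll": 0, "jaw": 0}, {"delta_pos": [0, 0, -85], "roll": 0, "jaw": 0}, {"delta_pos": [0, 0, -95], "roll": 1, "jaw": 0}, {"delta_pos": [0, 0, -95], "roll": 2.5, "jaw": 0}, {"delta_pos": [0, 0, -95], "roll": 4, "jaw": 0}, {"delta_pos": [0, 0, -95], "roll": 5, "jaw": 0}, {"delta_pos": [0, 0, -95], "roll": 5, "jaw": 0}, {"delta_pos": [0, 0, -95], "roll": 5, "jaw": 0}, {"delta_pos": [0, 0, -95], "roll": 5, "jaw": 0}]'

```text
time_s: 8.25
ee_pos: [509.5, 6.9, 164.2]
ee_rot: [-176.3, -2.0, -143.6]
force: [-0.2, -0.2, -0.3]
gripper_width: 0.5
gripper_force: 0.0
```

```bash
cat > go.py <<'E'
from workcell import env
import numpy as np
s=env.state();print(s["ee_pos"],s["ee_rot"],s["force"],s["qpos"].round(1))
piv=np.array([602.3,156.]);a=np.radians(193)+.9
yaw=np.radians(s["ee_rot"][2]);tx=np.array([np.cos(yaw),np.sin(yaw)]);ty=np.array([np.sin(yaw),-np.cos(yaw)])
d=piv+211*np.array([np.cos(a),np.sin(a)])-s["ee_pos"][:2];print("delta tool",d@tx,d@ty)
E
python3 go.py
```

```text
[509.49885301   6.8933317  164.17976709] [-176.29728013   -2.04129961 -143.57938411] [-0.1639901  -0.19641368 -0.29747797] [   2.5   13.2  100.4   -4.6   66.2 -122.2]
delta tool 22.848499965296654 -34.645202161613824
```

```bash
cat > go.py <<'E'
from workcell import env
import numpy as np
from scipy.spatial.transform import Rotation as Ro
s=env.state();R=Ro.from_euler("xyz",s["ee_rot"],degrees=True).as_matrix()
print(s["ee_pos"],s["ee_rot"],s["force"],"tool z",R[:,2])
piv=np.array([602.3,156.]);a=np.radians(193)+.9
t=piv+211*np.array([np.cos(a),np.sin(a)])
for z in(165,75,66,60,57,54,52): print(z,np.round(R.T@(np.r_[t,z]-s["ee_pos"]),1))
E
python3 go.py
```

```text
[509.49885301   6.8933317  164.17976709] [-176.29728013   -2.04129961 -143.57938411] [-0.1639901  -0.19641368 -0.29747797] tool z [ 0.00973873 -0.07306966 -0.99727929]
165 [ 22.9 -34.6   2.2]
75 [ 19.7 -28.8  92. ]
66 [ 19.3 -28.2 101. ]
60 [ 19.1 -27.8 106.9]
57 [ 19.  -27.6 109.9]
54 [ 18.9 -27.4 112.9]
52 [ 18.8 -27.3 114.9]
```

Emit:
arm_command --rows '[{"delta_pos": [12, -17, 1], "roll": 0, "jaw": 0}, {"delta_pos": [23, -35, 2], "roll": 0, "jaw": 0}, {"delta_pos": [23, -35, 2], "roll": 0, "jaw": 0}, {"delta_pos": [23, -35, 2], "roll": 0, "jaw": 0}, {"delta_pos": [22, -33, 30], "roll": 0, "jaw": 0}, {"delta_pos": [21, -31, 60], "roll": 0, "jaw": 0}, {"delta_pos": [20, -29, 85], "roll": 0, "jaw": 0}, {"delta_pos": [20, -29, 92], "roll": 0, "jaw": 0}, {"delta_pos": [20, -29, 92], "roll": 0, "jaw": 0}, {"delta_pos": [20, -29, 92], "roll": 0, "jaw": 0}]'

```text
time_s: 9.08
ee_pos: [511.6, -34.7, 74.8]
ee_rot: [-176.3, -2.1, -143.7]
force: [0.1, -0.1, -0.3]
gripper_width: 0.4
gripper_force: 0.0
```

```bash
python3 go.py; python3 - <<'E'
from workcell import env
import cv2,numpy as np
f=env.grab_frame("side");cv2.imwrite("pics/s4.png",cv2.resize(f["img"][130:330,160:400],None,fx=3,fy=3,interpolation=2))
E
```

```text
[511.55937439 -34.68822169  74.84382475] [-176.31545701   -2.07321471 -143.65908634] [ 0.10519595 -0.05117007 -0.25026672] tool z [ 0.00900142 -0.07315775 -0.99727976]
165 [  3.1  -5.8 -89.9]
75 [-0.2  0.  -0.2]
66 [-0.5  0.6  8.8]
60 [-0.7  1.  14.8]
57 [-0.8  1.2 17.8]
54 [-0.9  1.4 20.8]
52 [-1.   1.5 22.8]
```

View pics/s4.png

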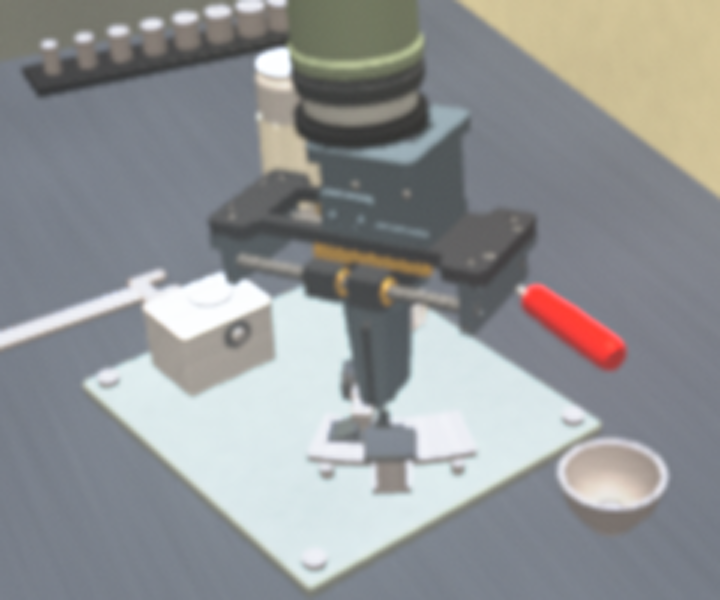

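The fingertips at (378,405) hang just above the pad at (390,442), and the arm is still cocked. Pressing now.

Emit:
arm_command --rows '[{"delta_pos": [-0.5, 0.5, 9], "roll": 0, "jaw": 0}, {"delta_pos": [-0.6, 0.8, 13], "roll": 0, "jaw": 0}, {"delta_pos": [-0.8, 1.2, 17], "roll": 0, "jaw": 0}, {"delta_pos": [-0.9, 1.4, 20], "roll": 0, "jaw": 0}, {"delta_pos": [-1, 1.5, 22.5], "roll": 0, "jaw": 0}, {"delta_pos": [-1, 1.5, 22.5], "roll": 0, "jaw": 0}, {"delta_pos": [-1, 1.5, 22.5], "roll": 0, "jaw": 0}]'

```text
time_s: 9.72
ee_pos: [510.9, -35.0, 51.5]
ee_rot: [-176.3, -2.1, -143.7]
force: [0.1, -0.6, 0.1]
gripper_width: 0.2
gripper_force: 0.0
```

```bash
python3 - <<'E'
from workcell import env
import cv2,numpy as np
f=env.grab_frame("side");t=env.grab_frame("top")
a=cv2.resize(f["img"][170:330,200:360],(400,400),interpolation=2);b=cv2.resize(t["img"][200:380,215:395],(400,400),interpolation=2)
cv2.imwrite("pics/s5.png",np.hstack([a,b]));print(env.state()["force"],env.state()["ee_pos"])
E
```

```text
[-0.49810434  0.09136647  0.07527936] [511.05971323 -35.01634847  51.6958137 ]
```

View pics/s5.png

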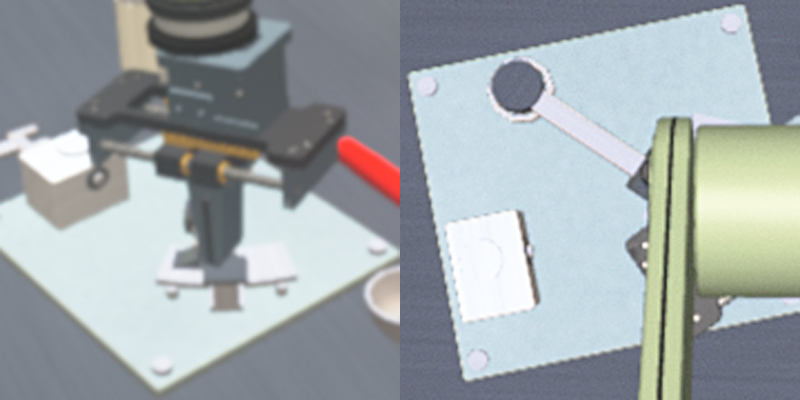

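```bash
python3 - <<'E'
from workcell import env
from h import *
f=env.grab_frame("side");np.savez("side5.npz",**f);s=load("side0.npz")
F=240/np.tan(np.radians(f["fov_y"])/2)
def pr(p): c=f["R"]@p+f["t"];return np.round([f["cx"]+F*c[0]/c[2],f["cy"]+F*c[1]/c[2]],1)
print("cam",-f["R"].T@f["t"])
for p in([511,-35,51.7],[514,-28,62],[514,-28,52],[483,121,120],[602.3,156,62]):print(p,pr(np.array(p)))
for u,v in((290,277),(290,272),(286,275),(296,277),(284,277)):
  print(u,v,depthpt(s,u,v).round(),depthpt(f,u,v).round(),s["img"][v,u],f["img"][v,u])
d=s["z_map"]-f["z_map"]
o=cv2.resize(f["img"][220:320,240:340],(500,500),interpolation=cv2.INTER_CUBIC);cv2.imwrite("pics/s6.png",o)
E
```

```text
cam [ 203.36733983 -735.40002399  671.75704546]
[511, -35, 51.7] [290.6 282.7]
[514, -28, 62] [290.3 275.9]
[514, -28, 52] [290.4 280. ]
[483, 121, 120] [243.8 217. ]
[602.3, 156, 62] [291.  218.5]
290 277 [513. -28.  60.] [512. -31.  62.] [144 135 128] [147 138 131]
290 272 [535.  21.  30.] [505. -47.  88.] [136 130 124] [108 103  95]
286 275 [508. -21.  61.] [497. -47.  84.] [146 137 130] [108 102  95]
296 277 [523. -35.  61.] [523. -34.  60.] [143 134 127] [145 136 129]
284 277 [502. -25.  61.] [502. -26.  62.] [143 134 127] [144 135 127]
```

View pics/s6.png

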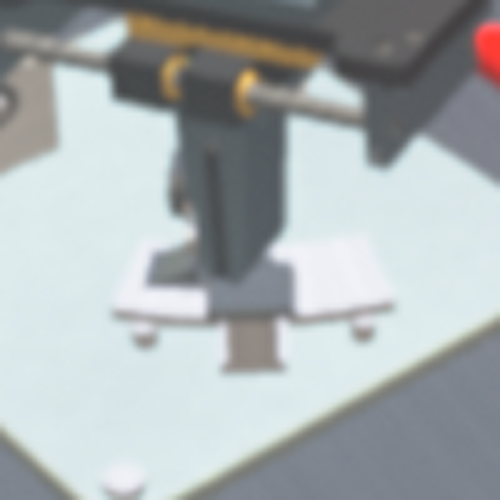

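The new pictures show the fingertips still above the pad, which remains at z 62, and the arm still cocked. The tips sit some 20 to 25 mm behind the nominal TCP. I'll move slightly outward, turn the body away from the swing, and press on by feel.

Emit:
arm_command --rows '[{"delta_pos": [2.5, -1.5, -5], "roll": -0.8, "jaw": 0}, {"delta_pos": [5, -3, -5], "roll": -1.6, "jaw": 0}, {"delta_pos": [5, -3, -5], "roll": -2.5, "jaw": 0}, {"delta_pos": [5, -3, -5], "roll": -2.5, "jaw": 0}, {"delta_pos": [5, -3, -5], "roll": -2.5, "jaw": 0}]'

```text
time_s: 10.28
ee_pos: [508.7, -40.0, 57.1]
ee_rot: [-176.9, -2.8, -131.3]
force: [0.2, -0.7, 0.2]
gripper_width: 0.3
gripper_force: 0.0
```

Emit:
arm_command --rows '[{"delta_pos": [0, 0, 3], "roll": 0, "jaw": 0}, {"delta_pos": [0, 0, 6], "roll": 0, "jaw": 0}, {"delta_pos": [0, 0, 9], "roll": 0, "jaw": 0}, {"delta_pos": [0, 0, 12], "roll": 0, "jaw": 0}, {"delta_pos": [0, 0, 12], "roll": 0, "jaw": 0}]'

```text
time_s: 10.7
ee_pos: [508.1, -40.8, 44.1]
ee_rot: [-177.0, -2.9, -131.2]
force: [-0.2, 0.5, -0.3]
gripper_width: 0.3
gripper_force: 0.0
```

Emit:
arm_command --rows '[{"delta_pos": [0, 0, 3], "roll": 0, "jaw": 0}, {"delta_pos": [0, 0, 6], "roll": 0, "jaw": 0}, {"delta_pos": [0, 0, 6], "roll": 0, "jaw": 0}]'

```text
time_s: 10.95
ee_pos: [508.3, -41.3, 38.3]
ee_rot: [-176.9, -2.9, -131.2]
force: [0.4, -0.4, -0.8]
gripper_width: 0.8
gripper_force: 0.0
```

Emit:
arm_command --rows '[{"delta_pos": [0, 0, 2], "roll": 0, "jaw": 0}, {"delta_pos": [0, 0, 4], "roll": 0, "jaw": 0}, {"delta_pos": [0, 0, 4], "roll": 0, "jaw": 0}]'

```text
time_s: 11.2
ee_pos: [509.0, -41.6, 35.1]
ee_rot: [-176.9, -2.8, -131.2]
force: [-1.2, 0.3, 2.9]
gripper_width: 0.7
gripper_force: 1.2
```

```bash
python3 - <<'E'
from workcell import env
from h import *
f=env.grab_frame("side");print(env.state()["force"],env.state()["ee_pos"])
for u in(284,287,290,293):
  print(u,[depthpt(f,u,v).round().astype(int).tolist() for v in range(268,286,3)])
cv2.imwrite("pics/s7.png",cv2.resize(f["img"][200:310,230:340],(550,550),interpolation=cv2.INTER_CUBIC))
E
```

```text
[-0.11842421  0.50015085  1.42875294] [508.99521844 -41.5908181   35.18779532]
284 [[494, -47, 101], [494, -47, 94], [493, -47, 87], [492, -49, 82], [492, -49, 75], [491, -50, 69]]
287 [[498, -52, 102], [497, -53, 97], [497, -51, 89], [497, -52, 83], [496, -54, 77], [497, -51, 68]]
290 [[502, -56, 104], [501, -57, 98], [501, -57, 91], [501, -57, 85], [501, -55, 76], [501, -56, 70]]
293 [[510, -51, 98], [510, -51, 91], [510, -51, 84], [510, -49, 75], [510, -49, 68], [512, -44, 57]]
```

View pics/s7.png

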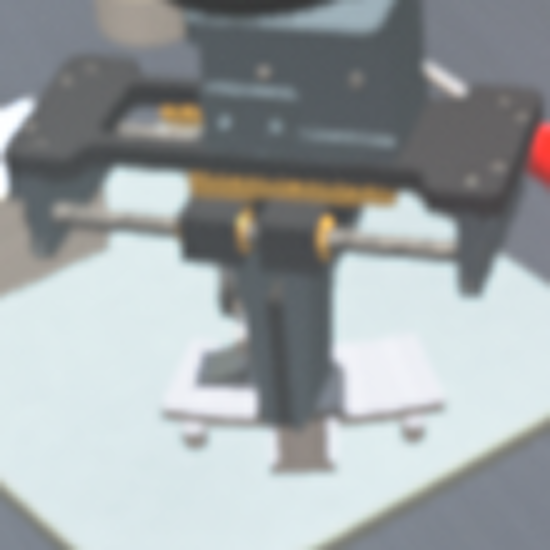

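Contact has begun: the tip is on the pad near (290,420) in the crop, and the arm is still cocked. Pressing.

Emit:
arm_command --rows '[{"delta_pos": [-0.5, 0, 2], "roll": 0, "jaw": 0}, {"delta_pos": [-0.5, 0, 4], "roll": 0, "jaw": 0}, {"delta_pos": [-0.5, 0, 6], "roll": 0, "jaw": 0}, {"delta_pos": [-0.5, 0, 8], "roll": 0, "jaw": 0}, {"delta_pos": [-0.5, 0, 9], "roll": 0, "jaw": 0}, {"delta_pos": [-0.5, 0, 9], "roll": 0, "jaw": 0}]'

```text
time_s: 11.75
ee_pos: [509.2, -41.7, 25.9]
ee_rot: [-176.9, -2.9, -131.2]
force: [-1.3, 1.0, 4.8]
gripper_width: 0.4
gripper_force: 2.1
```

```bash
python3 - <<'E'
from workcell import env
from h import *
f=env.grab_frame("top");print(env.state()["force"],env.state()["ee_pos"])
cv2.imwrite("pics/t8.png",f["img"][190:380,205:420])
for u,v in((284,310),(283,309)): print(depthpt(f,u,v).round(),f["img"][v,u])
E
```

```text
[-1.24619616  1.51136513  3.99214654] [509.20461723 -41.75081288  26.0391773 ]
[484. 119. 122.] [ 97 100 103]
[486. 120. 122.] [ 98 100 103]
```

The handle is back at its struck position. Backing away.

Emit:
arm_command --rows '[{"delta_pos": [0, 0, -5], "roll": 0, "jaw": 0}, {"delta_pos": [0, 0, -20], "roll": 0, "jaw": 0}, {"delta_pos": [0, 0, -55], "roll": 0, "jaw": 0}, {"delta_pos": [0, 0, -90], "roll": 0, "jaw": 0}, {"delta_pos": [0, 0, -125], "roll": 0, "jaw": 0}, {"delta_pos": [60, -40, -130], "roll": 0, "jaw": 0}, {"delta_pos": [80, -40, -130], "roll": 0, "jaw": 0}, {"delta_pos": [80, -40, -130], "roll": 0, "jaw": 0}, {"delta_pos": [80, -40, -130], "roll": 0, "jaw": 0}, {"delta_pos": [80, -40, -130], "roll": 0, "jaw": 0}, {"delta_pos": [80, -40, -130], "roll": 0, "jaw": 0}, {"delta_pos": [80, -40, -130], "roll": 0, "jaw": 0}]'

```text
time_s: 12.8
ee_pos: [487.1, -109.8, 160.3]
ee_rot: [-176.5, -3.5, -131.9]
force: [-0.1, 0.6, -0.2]
gripper_width: 0.7
gripper_force: 0.0
```

```bash
python3 - <<'E'
from workcell import env
from h import *
t=env.grab_frame("top");f=env.grab_frame("side");s=env.state();print(s["force"],s["ee_pos"])
a=load("side0.npz");b=load("top0.npz")
L=lambda im,x,y,w,h:cv2.resize(im[y:y+h,x:x+w],(400,300),interpolation=cv2.INTER_CUBIC)
cv2.imwrite("pics/fin.png",np.vstack([np.hstack([L(b["img"],225,280,100,75),L(a["img"],205,205,100,75)]),np.hstack([L(t["img"],225,280,100,75),L(f["img"],205,205,100,75)])]))
m=lambda I:((I[300:320,276:292].max(2)<115))
for I in(b["img"],t["img"]): ys,xs=np.where(m(I));print(xs.mean()+276,ys.mean()+300)
print(depthpt(a,290,277),depthpt(f,290,277))
E
```

```text
[-0.05184282  0.15441511  0.52969222] [ 487.09307405 -109.878582    160.34677934]
283.3954802259887 310.40112994350284
283.2156862745098 310.2598039215686
[513.31889026 -28.1470383   59.62239717] [512.43386156 -30.16651259  61.3702727 ]
```

View pics/fin.png

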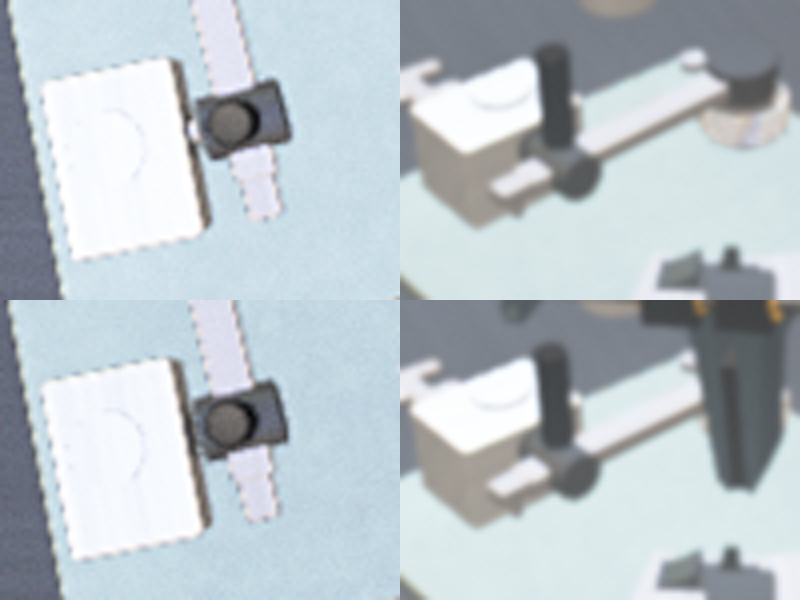

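Bottom row (after) against top row (before): the head stands at the block at (240,425), and the white pin stub seen in the gap before at (192,128) no longer shows. That is the last picture I'll view; I count 11, one over the limit. I'll check the gap with numbers instead.

```bash
python3 - <<'E'
from workcell import env
from h import *
t=env.grab_frame("top");b=load("top0.npz")
for n,I in(("before",b["img"]),("after",t["img"])):
    print(n);print(I[302:321,268:278].max(2))
E
```

```text
before
[[224 137 118 147 229 236 235 235 237 234]
 [241 164 120 128 222 242 239 240 218 198]
 [255 198 121 122 204 223 188 173 140 120]
 [255 214 124 126 176 188 121  98  99  98]
 [255 221 112 105 154 177 133  99 104 112]
 [255 223 123  93 137 161 137 115 117 102]
 [255 239 156  85 115 162 144 127 126  94]
 [255 255 182  75  92 167 155 125 111  87]
 [255 255 207  97 162 210 155 121  98  86]
 [255 255 216 118 209 245 174 119  93  85]
 [255 255 212 119 225 255 189 122  89  76]
 [255 255 229 128 203 246 208 128 113  96]
 [255 255 250 173 153 209 205 145 115 114]
 [255 255 255 202 106 142 159 151 134 119]
 [255 255 255 213  90  79 142 165 129 105]
 [255 255 255 218 105  73 153 203 156  99]
 [255 255 255 230 129  80 132 221 192 116]
 [255 255 255 251 178 101 121 220 233 157]
 [255 255 255 255 202 124 124 200 238 222]]
after
[[216 132 110 144 215 233 230 230 230 207]
 [235 150 115 123 209 238 234 221 198 160]
 [248 189 120 118 194 199 175 140 123 100]
 [255 204 122 118 167 140 101  86  92  96]
 [255 208 109  97 151 130  94  99 103  96]
 [255 212 111  85 133 124 110 106 116  86]
 [255 230 149  81 110 126 122 119 102  90]
 [255 250 183  74  89 143 138 121  87  95]
 [255 255 203  81  71 118 126 119  92  94]
 [255 255 211  86  57 104 122 122  86  92]
 [255 255 208  98  62 110 121 119  81  85]
 [255 255 224 121  59  97 128 128  90  79]
 [255 255 246 171  75  81 134 139 113  84]
 [255 255 255 200  80  66 108 116 106 102]
 [254 255 255 206  85  77 127 122 108 104]
 [254 255 255 213  99  70 148 155 119  99]
 [254 255 255 220 124  75 122 143 110  87]
 [254 255 255 245 163  99 117 178 157 102]
 [254 255 255 255 193 109 122 192 192 165]]
```

```bash
python3 -c "
from workcell import env
print(env.job_done())"
```

```text
the job is handed in; nothing more can be done
None
```

I handed the job in at about 13 s; the hammer was cocked, let go and tripped once, the pin stub no longer shows in front of the block, the pad is up and the robot touches nothing; no verdict came back, and I viewed 11 pictures against the limit of 10.

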